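# Switch a locking selector valve to the open outlet

### The arm

A 7-joint arm with a two-finger parallel gripper is mounted at the origin on a cart in front of the work surface, level with it; the furniture and walls round the work are solid. World frame = base frame: x ahead of the robot, y to its left, z up, the work surface at z = 0. Lengths are in mm, angles in rad, forces in N, time in s.
With the tool pointing down it reaches from about 350 to 775 mm from the base axis. Payload 3.1 kg.
Tool frame: the origin (TCP) lies midway between the tips of the shut fingers; the grasp point (between the pads) lies grip_depth behind it (grip_depth is the distance from the TCP to the grasp point, in mm); z points along the fingers, y is the line along which they close (so a half turn about z gives the same grasp; the last joint's range is limited). The gripper opens to 85 mm and grips with 20 to 120 N. Pads are 22 mm wide; open, the fingers measure 114 mm over their backs; the gripper's body (76 mm by 85 mm) begins 54 mm behind the grasp point. The pads swing forward as they close: fully open they stand 13 mm farther back than shut.
Start: joints at [1.26, 0.311, 0.014, 1.512, -0.004, 1.319, -0.027], TCP at [146.099, -530.257, 231.304] pointing down, gripper open.
Joint ranges: [-2.7, 2.7], [-0.3, 1.91], [-1.27, 1.3], [0.12, 2.57], [-1.44, 4.58], [0.2, 2.03], [-3.05, 3.05]. Speed limits (rad/s): [2.79, 2.79, 3.14, 3.14, 3.14, 3.14, 3.14].

### API

Orientations are given as a unit quaternion [x, y, z, w].
In Python, from station import read_state, camera, get_calibration, hand_in, grip_depth gives the robot as it stands. The module is installed in compiled form; this text tells all that it offers.
- The arm moves only by the tool move_arm, never from a script. Its argument "rows" is text: rows parted by semicolons, each of 5 numbers parted by spaces: the shift along the world's x, y, z in m, then the turn about the world's z in degrees, then the opening, from 0 (shut) to 1 (fully open). A call has 1 to 12 rows; each row is the pose to reach, as a shift and turn from the pose commanded when the call began; what a row does not reach only later rows make up. A row lasts 1/8 s, in which the tool goes at most 62.5 mm and 10.7 degrees, less where a joint would pass 70% of its speed; a pose out of reach is approached as far as the arm can. A call with a gripper value outside its range is refused whole. The fingers move at their own pace and stop on an object; "newtons" is the grip in N (left out, the last holds). Time passes only in rows, so rows that repeat a pose let the fingers close. It gives the time, the measured TCP pose, the force, the opening and the grip force at its end, in the units of the state.
- read_state(): the state, without advancing time (a new reading comes with each control period).
- camera(name): name is "scene" or "top"; returns the picture (384x512x3 uint8, red, green, blue); there is no depth.
- get_calibration(name): a dict with "vertical_fov" (degrees; the focal length in pixels is half the picture's height over the tangent of half this angle, whatever the lens; pixels are square), "cx", "cy" (the principal point, pixels), "pose" (4x4, takes a point from camera to world coordinates). Camera axes: x right, y up, looking along -z (the intrinsics and any distortion apply to the point x, -y, -z); pixel columns grow to the right and rows downward; lengths in mm; the calibration is good to about 2 mm. A picture is of the moment at which its call begins. get_calibration takes no time and is no camera call.
- hand_in(): hands the job in; it is judged then, once.
The state is a dict: "time": time; "joints": joint angles; "joint_velocities": joint speeds; "joint_efforts": joint torques, N m; "tool_pos": TCP position; "eef_rot": TCP orientation; "wrist_force": force on the tool from outside, world axes, zero at the start; "torque": the same for the moment, N m; "finger_gap": finger opening in mm; "grasp_force": force on a finger pad.
Only numpy, scipy, OpenCV 4.12 (cv2) and the standard library are available. Lean on these libraries where they do the work, as an engineer would, in place of code of your own. Each camera call takes 0.05 s, during which the arm holds its last target. There are 200 camera calls.

### The job

Switch the bench selector valve over to its open outlet, the one with the slim hose barb: pull the knob straight up to unlock it, turn it while it is out until the pointer stands at that outlet, then push it down fully home so that it locks there. The slot has to be found by feel under light pressure; never force the knob against the valve, let go of it at the end, and leave the small things around the valve where they are.

Things in the scene. Friction and masses are not known exactly. Their poses are not given: they have to be found in the camera images.
- valve: Selector valve, bolted down: square aluminium plate 170 x 170 x 8 mm with a round grey body 88 mm across, 46 mm high, the knob on its top. Origin: centre of the underside, on the knob's upright axis; z up. Four fixed outlets stand 62 mm from the axis, at 33 and 66 degrees to either side of the valve's +x, none higher than 50 mm. The level inlet pipe points along -x.
- knob: Black knob: fluted disc 78 mm across, 13 mm thick, with an upright grip bar across it. Under it a 6 mm skirt. Origin: on the axis at the disc's underside, 53 mm above the worktop when home. Its +x is where the pointer shows: a small white ridge on the rim at one end of the bar. Turns about the upright axis up to 1.6 rad each way from the valve's +x (friction 0.03 N m, not sprung).
- knob_lift (a joint): How far the knob is pulled straight up, in m: 0 home, 0.014 fully out (stop). It moves against about 4 N of friction each way and stays where it is left. Above 0.009 the key is clear of the rim and the knob turns freely; pressed down away from a slot, the key stands on the rim at 0.009 (1 or 2 mm less when pressed hard); in a slot it goes down to 0.
- pointer (a point): Point on the knob, 62 mm from the axis along its +x; over an outlet when pointing straight at it. The steel key, hidden under the knob, 5 mm wide, 30 mm from the axis, was clamped under the pointer by hand: up to 0.2 rad off either way, each time different. So the knob drops into an outlet's slot somewhere within 0.2 rad of pointing at that outlet (play 0.025 rad each side).
- barb: The open outlet: slim ridged steel hose barb, 14 mm across and 27 mm high, open at the top, on a 20 mm collar. Fixed in one of the four outlet places, a different one each time. Origin: centre of its underside, 22 mm above the worktop.
- cap_a: A closed outlet: low steel blanking cap 21 mm across, 12 mm high, fixed. Origin: centre of its underside, 22 mm above the worktop.
- cap_b: A second closed outlet, just like cap_a.
- cap_c: A third closed outlet, just like cap_a.
- vial_1: Bystander: small capped vial, 27 mm across, 68 mm high, standing beside the valve. Origin at its foot.
- vial_2: Bystander: a second such vial.
- luer_0: Bystander: small white tube fitting, 14 x 28 x 9 mm, lying on the worktop.
- luer_1: Bystander: a second such fitting.
- red_cap_1: Bystander: screw cap 37 mm across, 18 mm high.
- cuvette_2: Bystander: clear cuvette 12 x 51 x 13 mm, lying.
- pen_1: Bystander: slim pen 145 mm long, lying behind the valve.
- rim (a point): Centre of the top of the fixed slotted rim under the knob, on its axis, 55 mm above the worktop; axes as the valve's. The rim is 9 mm high and has one slot for each outlet, 6.5 mm wide at 30 mm radius, exactly in the outlet's direction, and a wide home slot along +x where the knob is locked at the start. More than 30 N between knob (or its key) and valve counts as forcing.
- grip (a point): Middle of the knob's grip bar, on the axis, 28 mm above the knob's origin (81 mm above the worktop when home). The bar is 56 mm long along the knob's x, 16 mm wide along its y and 30 mm high, from 15 mm below to 15 mm above this point. Axes as the knob's.

How it is judged:
By the outcome, as a careful person would: the job done as asked, in the order asked, and still so for the second after the job is handed in, with the robot touching nothing.
It also fails if it takes over 67 s, if anything falls off the work surface, if the arm or the gripper's body presses on something with over 40 N, if the wrist force passes 120 N, or if a joint passes its speed limit or range.

## Working session

There is one attempt and no reset: what is moved stays moved. The work goes in short steps, Python scripts to look and compute and a tool call to move; the robot and the scene stay as the last step left them, time stands still between calls to the robot, and variables do not carry over. Pictures are saved under pics/ and viewed, at most 10 in all, crops included, and the job is handed in when it is done.

Besides the shell and the picture viewer there is one more tool, called after "Request:" as a command line: name --argument value ..., lists and objects as JSON in quotes. move_arm: Moves the arm, as the interface text tells. Its arguments: {"type":"object","properties":{"rows":{"type":"string"},"newtons":{"type":"number"}},"required":["rows"]}

```bash
mkdir -p pics
python3 - <<'E'
from station import *
import cv2, numpy as np
print(grip_depth if not callable(grip_depth) else grip_depth())
s=read_state();print({k:np.round(s[k],3) for k in s})
for n in("scene","top"):
    c=get_calibration(n);print(n,{k:np.round(v,3).tolist() if not isinstance(v,str) else v for k,v in c.items()})
    cv2.imwrite(f"pics/{n}0.png",cv2.cvtColor(camera(n),cv2.COLOR_RGB2BGR))
E
```

```text
18.700000000000003
{'time': np.float64(0.0), 'joints': array([ 1.26 ,  0.312,  0.014,  1.513, -0.004,  1.319, -0.027]), 'joint_velocities': array([ 0.001,  0.001, -0.   , -0.   ,  0.001,  0.   ,  0.001]), 'joint_efforts': array([-0.0000e+00, -3.7992e+01,  1.4600e-01, -2.3059e+01,  1.2000e-02,
        1.4000e-02, -0.0000e+00]), 'tool_pos': array([ 145.885, -529.547,  230.227]), 'eef_rot': array([ 0.991,  0.134, -0.   , -0.001]), 'wrist_force': array([-0.122, -0.247,  0.897]), 'torque': array([-0.036, -0.018,  0.03 ]), 'grasp_force': np.float64(0.0), 'finger_gap': np.float64(85.609)}
scene {'vertical_fov': 52.492, 'cx': 251.255, 'cy': 193.37, 'pose': [[0.608, 0.611, -0.507, 124.538], [-0.794, 0.473, -0.382, -445.217], [0.007, 0.635, 0.773, 740.712], [0.0, 0.0, 0.0, 1.0]]}
top {'vertical_fov': 43.889, 'cx': 254.578, 'cy': 197.61, 'pose': [[0.017, 0.989, -0.145, 439.657], [-1.0, 0.02, 0.015, -120.002], [0.018, 0.144, 0.989, 940.625], [0.0, 0.0, 0.0, 1.0]]}
```

View pics/top0.png

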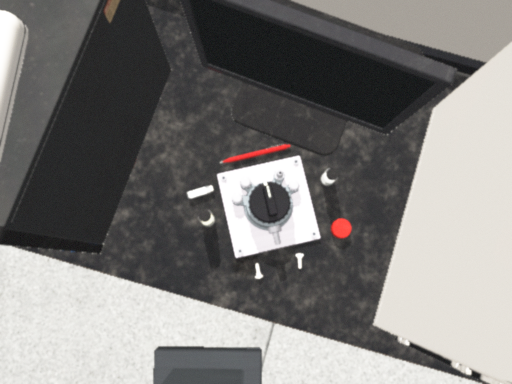

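View pics/scene0.png

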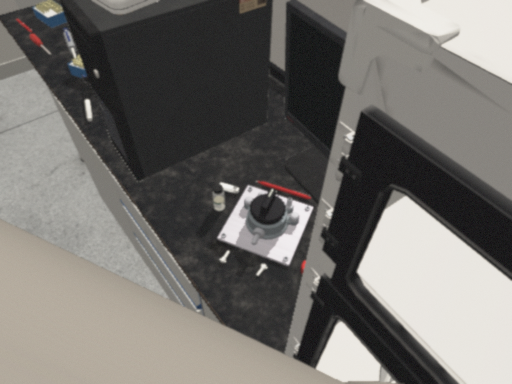

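```bash
cat > h.py <<'E'
from station import *
import cv2, numpy as np
def ray(n,u,v):
    c=get_calibration(n);f=192/np.tan(np.radians(c["vertical_fov"]/2));P=np.array(c["pose"])
    return P[:3,3],P[:3,:3]@np.array([(u-c["cx"])/f,-(v-c["cy"])/f,-1])
def at(n,u,v,z):
    o,d=ray(n,u,v);return o+d*(z-o[2])/d[2]
E
python3 - <<'E'
from h import *
im=camera("top");a=cv2.cvtColor(im,cv2.COLOR_RGB2BGR)
cv2.imwrite("pics/top1.png",cv2.resize(a[140:280,180:360],None,fx=4.4,fy=4.2*4.4/4.2 if 0 else 4.2,interpolation=cv2.INTER_CUBIC))
g=cv2.cvtColor(a,cv2.COLOR_BGR2GRAY)
m=(g>170).astype(np.uint8);n,l,st,ce=cv2.connectedComponentsWithStats(m)
for i in range(1,n):
    if st[i,4]>15 and 180<ce[i][0]<370 and 140<ce[i][1]<290: print(st[i],ce[i])
for n,u,v,z in[("plate",218,173,8),("plate",299,156,8),("plate",319,239,8),("plate",237,257,8),("knob",270,203,66),("PC right",170,70,0),("PC corner",102,250,0),("cab near",375,322,0),("cab",430,120,0),("monitor foot",327,152,0),("mon bottom",385,130,100),("mon bl",200,65,100)]:
    print(n,at("top",u,v,z).round())
E
```

```text
[ 217  156  104  102 5744] [267.47562674 206.30779944]
[321 171  14  13  86] [325.77906977 178.86046512]
[187 185  27  13 195] [199.56923077 191.26153846]
[201 214  13  11  66] [208.40909091 220.60606061]
[295 253   9  16  78] [299.33333333 259.17948718]
[255 263   8  16  77] [257.71428571 271.50649351]
plate [624. -61.   8.]
plate [ 662. -222.    8.]
plate [ 497. -262.    8.]
plate [ 459. -102.    8.]
knob [ 558. -162.   66.]
PC right [841.  45.   0.]
PC corner [468. 161.   0.]
cab near [ 339. -371.    0.]
cab [ 746. -493.    0.]
monitor foot [ 674. -280.    0.]
mon bottom [ 692. -370.  100.]
mon bl [809. -28. 100.]
```

View pics/top1.png

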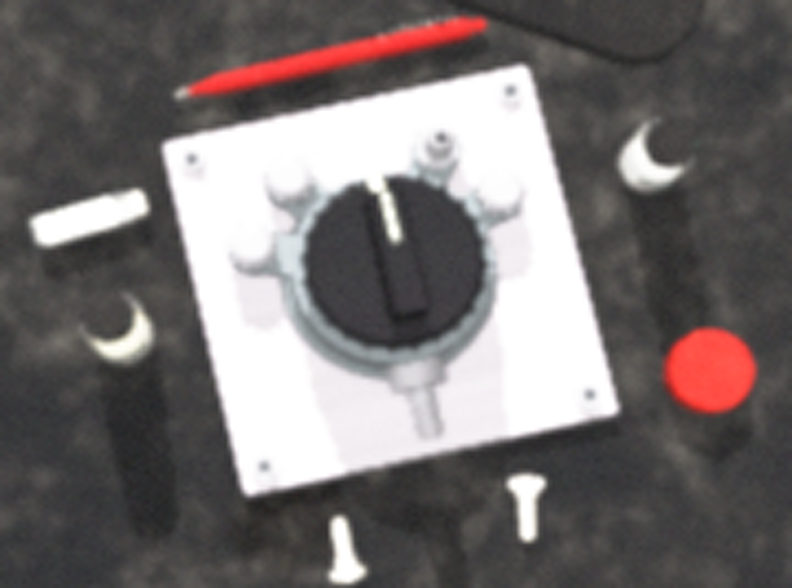

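Request:
move_arm --rows "-0.016 0.04 0 0 1; -0.016 0.08 0 0 1; -0.016 0.12 0 0 1; 0 0.145 0 0 1; 0.03 0.175 0 0 1; 0.064 0.21 0 0 1; 0.09 0.235 0 0 1; 0.115 0.26 0 0 1; 0.154 0.3 0 0 1; 0.204 0.33 0 0 1; 0.204 0.33 0 0 1; 0.204 0.33 0 0 1"

```text
time: 1.65
tool_pos: [349.5, -200.5, 230.9]
eef_rot: [0.991, 0.134, -0.001, -0.0]
wrist_force: [-0.1, -0.3, 0.6]
finger_gap: 85.4
grasp_force: 0.0
```

Run:
```python
from h import *
O=at("top",270,203,66)
b=at("top",180+437/4.4,140+150/4.2,49)
c=np.array([560.5,-161.75])
for p in(b,at("top",180+500/4.4,140+190/4.2,34),at("top",180+288/4.4,140+180/4.2,34),at("top",180+255/4.4,140+243/4.2,34)):
    d=p[:2]-c;print(p.round(),np.linalg.norm(d).round(1),np.degrees(np.arctan2(d[1],d[0])).round(1)-13.5)
p=at("top",180+375/4.4,140+185/4.2,66)[:2]-c;print(np.degrees(np.arctan2(p[1],p[0])),np.linalg.norm(p))
```

```text
[ 613. -180.   49.] 55.8 -32.9
[ 598. -209.   34.] 60.4 -65.3
[ 601. -116.   34.] 60.9 35.2
[ 571. -102.   34.] 60.5 66.4
14.815154294113766 34.12985113583207
```

Request:
move_arm --rows "0.05 0.009 0 0 1; 0.1 0.018 0 -1 1; 0.15 0.027 0 -2 0.45; 0.19 0.034 -0.02 -2 0.45; 0.21 0.038 -0.07 -2 0.45; 0.21 0.038 -0.115 -2 0.45; 0.21 0.038 -0.115 -2 0.45; 0.21 0.038 -0.115 -2 0.45" --newtons 20

```text
time: 2.65
tool_pos: [560.5, -163.9, 118.0]
eef_rot: [0.993, 0.116, 0.001, 0.001]
wrist_force: [0.2, 1.0, 0.5]
finger_gap: 38.5
grasp_force: 0.0
```

Run:
```python
from h import *
a=cv2.cvtColor(camera("scene"),cv2.COLOR_RGB2BGR)[110:260,180:340]
b=cv2.cvtColor(camera("top"),cv2.COLOR_RGB2BGR)[140:290,190:350]
cv2.imwrite("pics/c2.png",np.hstack([cv2.resize(q,(400,375),interpolation=cv2.INTER_CUBIC) for q in(a,b)]))
```

```text
(no output)
```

View pics/c2.png

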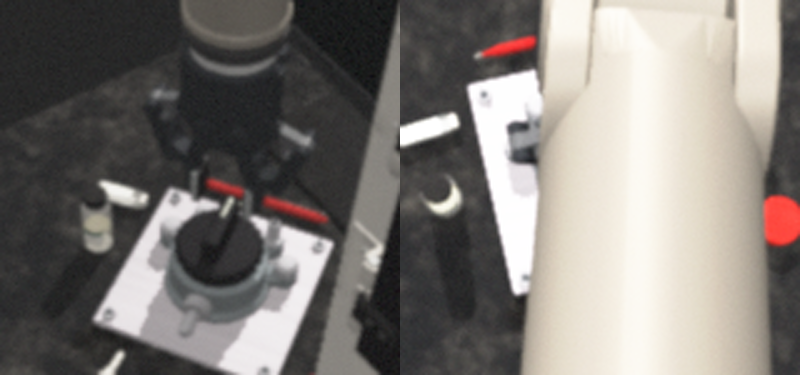

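Request:
move_arm --rows "0 0 -0.02 0 0.45; 0 0 -0.035 0 0.45; 0 0 -0.043 0 0.45; 0 0 -0.043 0 0.35; 0 0 -0.043 0 0.3; 0 0 -0.043 0 0.3"

```text
time: 3.5
tool_pos: [560.6, -162.3, 73.9]
eef_rot: [0.993, 0.117, 0.001, 0.0]
wrist_force: [-0.4, 0.3, 0.8]
finger_gap: 25.3
grasp_force: 0.0
```

Request:
move_arm --rows "0 0 0 0 0.27; 0 0 0 0 0.25; 0 0 0 0 0.23; 0 0 0 0 0.23"

```text
time: 4.0
tool_pos: [560.1, -162.2, 73.3]
eef_rot: [0.993, 0.117, 0.0, 0.0]
wrist_force: [-0.7, -0.7, -0.6]
finger_gap: 19.5
grasp_force: 0.0
```

Request:
move_arm --rows "0 0 0 0 0.215; 0 0 0 0 0.205; 0 0 0 0 0.205"

```text
time: 4.38
tool_pos: [560.1, -162.3, 73.3]
eef_rot: [0.993, 0.117, -0.0, 0.0]
wrist_force: [0.8, 0.1, 0.6]
finger_gap: 17.4
grasp_force: 0.0
```

Request:
move_arm --rows "0 0 0 0 0.18; 0 0 0 0 0.15; 0 0 0 0 0.1; 0 0 0 0 0.1" --newtons 30

```text
time: 4.88
tool_pos: [560.1, -161.9, 73.4]
eef_rot: [0.993, 0.117, -0.0, -0.0]
wrist_force: [-0.4, 1.5, 1.5]
finger_gap: 15.6
grasp_force: 30.7
```

Request:
move_arm --rows "0 0 0.002 0 0.1; 0 0 0.004 0 0.1; 0 0 0.006 0 0.1; 0 0 0.008 0 0.1; 0 0 0.010 0 0.1; 0 0 0.012 0 0.1; 0 0 0.012 0 0.1"

```text
time: 5.75
tool_pos: [560.0, -162.0, 85.6]
eef_rot: [0.993, 0.117, -0.0, -0.0]
wrist_force: [1.0, 1.0, -2.4]
finger_gap: 15.7
grasp_force: 29.9
```

Request:
move_arm --rows "0 0 0 -4 0.1; 0 0 0 -8 0.1; 0 0 0 -12 0.1; 0 0 0 -16 0.1; 0 0 0 -20 0.1; 0 0 0 -20 0.1"

```text
time: 6.5
tool_pos: [560.0, -161.7, 85.6]
eef_rot: [0.998, -0.057, -0.0, -0.0]
wrist_force: [-0.2, 2.9, -2.9]
finger_gap: 15.4
grasp_force: 30.0
```

Request:
move_arm --rows "0 0 0 -4 0.1; 0 0 0 -8 0.1; 0 0 0 -12 0.1; 0 0 0 -16 0.1; 0 0 0 -20 0.1; 0 0 0 -24 0.1; 0 0 0 -26 0.1; 0 0 0 -26 0.1"

```text
time: 7.5
tool_pos: [560.1, -161.5, 85.6]
eef_rot: [0.96, -0.28, -0.0, -0.0]
wrist_force: [0.1, 3.4, -1.5]
finger_gap: 15.1
grasp_force: 30.3
```

Run:
```python
from h import *
print(read_state()["torque"])
a=cv2.cvtColor(camera("scene"),cv2.COLOR_RGB2BGR)[130:260,200:330]
cv2.imwrite("pics/c3.png",cv2.resize(a,(520,520),interpolation=cv2.INTER_CUBIC))
```

```text
[0.85619639 0.08664192 0.00598558]
```

View pics/c3.png

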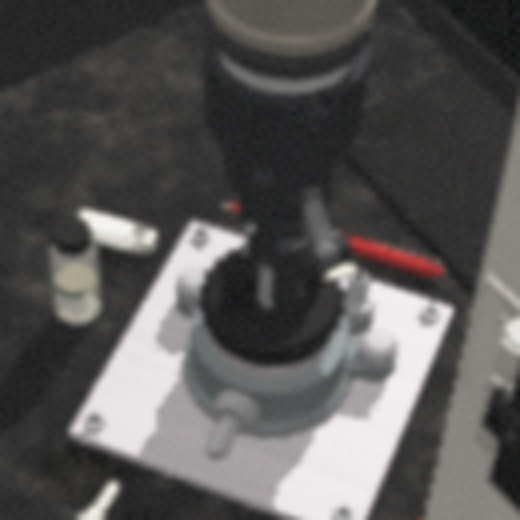

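Request:
move_arm --rows "0 0 -0.001 0 0.1; 0 0 -0.002 0 0.1; 0 0 -0.003 0 0.1; 0 0 -0.003 0 0.1; 0 0 -0.003 0 0.1"

```text
time: 8.18
tool_pos: [560.2, -161.6, 82.5]
eef_rot: [0.96, -0.28, -0.0, -0.0]
wrist_force: [-1.8, 4.7, 2.0]
finger_gap: 15.6
grasp_force: 30.8
```

Request:
move_arm --rows "0 0 -0.0005 0 0.1; 0 0 -0.001 0 0.1; 0 0 -0.001 0 0.1"

```text
time: 8.55
tool_pos: [560.1, -161.5, 82.3]
eef_rot: [0.96, -0.28, -0.0, -0.0]
wrist_force: [-2.6, 5.3, 6.7]
finger_gap: 15.2
grasp_force: 31.3
```

Request:
move_arm --rows "0 0.0005 0 0 0.1; -0.0003 0.0008 -0.0005 0 0.1; -0.0003 0.0008 -0.0005 0 0.1; -0.0003 0.0008 -0.0005 0 0.1"

```text
time: 9.05
tool_pos: [560.2, -161.5, 82.2]
eef_rot: [0.96, -0.28, 0.001, 0.0]
wrist_force: [-2.8, 4.6, 7.2]
finger_gap: 15.0
grasp_force: 31.5
```

Request:
move_arm --rows "0 0 0 0.7 0.1; 0 0 0 1.4 0.1; 0 0 0 2.1 0.1; 0 0 0 2.8 0.1; 0 0 0 3.5 0.1; 0 0 0 4.2 0.1; 0 0 0 4.2 0.1"

```text
time: 9.93
tool_pos: [560.1, -161.5, 82.2]
eef_rot: [0.969, -0.245, 0.001, 0.0]
wrist_force: [-2.5, 4.5, 7.5]
finger_gap: 15.3
grasp_force: 31.4
```

Request:
move_arm --rows "0 0 -0.0005 0.7 0.1; 0 0 -0.0005 1.4 0.1; 0 0 -0.0005 2.1 0.1; 0 0 -0.0005 2.8 0.1; 0 0 -0.0005 3.5 0.1; 0 0 -0.0005 4.2 0.1; 0 0 -0.0005 4.2 0.1"

```text
time: 10.8
tool_pos: [560.1, -161.5, 82.1]
eef_rot: [0.978, -0.21, 0.001, 0.0]
wrist_force: [-3.9, 4.7, 9.3]
finger_gap: 15.5
grasp_force: 31.7
```

Request:
move_arm --rows "0 0 0 0.7 0.1; 0 0 0 1.4 0.1; 0 0 0 2.1 0.1; 0 0 0 2.8 0.1; 0 0 0 2.8 0.1"

```text
time: 11.42
tool_pos: [560.1, -161.6, 82.1]
eef_rot: [0.983, -0.186, 0.0, 0.0]
wrist_force: [-3.3, 4.6, 9.1]
finger_gap: 15.5
grasp_force: 31.7
```

Request:
move_arm --rows "0 0 0 0.7 0.1; 0 0 0 1.4 0.1; 0 0 0 2.1 0.1; 0 0 0 2.8 0.1; 0 0 0 2.8 0.1"

```text
time: 12.05
tool_pos: [560.1, -161.6, 82.0]
eef_rot: [0.987, -0.162, 0.0, 0.0]
wrist_force: [-3.6, 4.7, 9.3]
finger_gap: 15.7
grasp_force: 31.6
```

Request:
move_arm --rows "0 0 0 0.7 0.1; 0 0 0 1.4 0.1; 0 0 0 2.1 0.1; 0 0 0 2.8 0.1; 0 0 0 2.8 0.1"

```text
time: 12.68
tool_pos: [560.0, -161.6, 80.4]
eef_rot: [0.991, -0.137, 0.0, 0.0]
wrist_force: [-0.9, 3.7, 3.2]
finger_gap: 15.7
grasp_force: 30.8
```

```bash
python3 -c "
from h import *
print(read_state()['torque'],read_state()['eef_rot'])"
```

```text
[0.889801   0.28708215 0.01337112] [ 9.90523178e-01 -1.37345286e-01  3.11625401e-04  9.57711324e-05]
```

Request:
move_arm --rows "0 0 -0.001 0 0.1; 0 0 -0.002 0 0.1; 0 0 -0.002 0 0.1"

```text
time: 13.05
tool_pos: [560.0, -161.7, 78.1]
eef_rot: [0.991, -0.137, 0.0, 0.0]
wrist_force: [-0.0, 3.0, 1.1]
finger_gap: 15.5
grasp_force: 30.7
```

Request:
move_arm --rows "0 0 -0.001 0 0.1; 0 0 -0.002 0 0.1; 0 0 -0.003 0 0.1; 0 0 -0.004 0 0.1; 0 0 -0.0045 0 0.1; 0 0 -0.0045 0 0.1"

```text
time: 13.8
tool_pos: [560.0, -161.6, 73.8]
eef_rot: [0.991, -0.137, 0.0, 0.0]
wrist_force: [0.9, 1.9, 0.9]
finger_gap: 15.3
grasp_force: 30.7
```

Request:
move_arm --rows "0 0 -0.0005 0 0.1; 0 0 -0.001 0 0.1; 0 0 -0.001 0 0.1"

```text
time: 14.18
tool_pos: [560.0, -161.6, 73.4]
eef_rot: [0.991, -0.137, 0.0, 0.0]
wrist_force: [-1.1, 3.1, 4.9]
finger_gap: 15.3
grasp_force: 31.2
```

Press on gently until the force shows the bottom stop.

Request:
move_arm --rows "0 0 -0.0005 0 0.1; 0 0 -0.001 0 0.1; 0 0 -0.001 0 0.1; 0 0 -0.001 0 0.1"

```text
time: 14.68
tool_pos: [560.1, -161.6, 73.3]
eef_rot: [0.991, -0.137, 0.0, 0.0]
wrist_force: [-2.5, 3.0, 9.2]
finger_gap: 15.5
grasp_force: 31.8
```

Request:
move_arm --rows "0 0 -0.0005 0 0.1; 0 0 -0.001 0 0.1; 0 0 -0.001 0 0.1; 0 0 -0.001 0 0.1"

```text
time: 15.18
tool_pos: [560.1, -161.6, 73.3]
eef_rot: [0.991, -0.137, 0.001, 0.0]
wrist_force: [-2.7, 3.1, 13.1]
finger_gap: 15.2
grasp_force: 32.4
```

Request:
move_arm --rows "0 0 0.001 0 0.1; 0 0 0.002 0 0.1; 0 0 0.002 0 0.1; 0 0 0.002 0 0.3; 0 0 0.002 0 0.45; 0 0 0.002 0 0.45; 0 0 0.002 0 0.45"

```text
time: 16.05
tool_pos: [559.6, -161.8, 72.5]
eef_rot: [0.99, -0.138, -0.0, 0.0]
wrist_force: [-0.1, -0.6, 0.4]
finger_gap: 38.0
grasp_force: 0.0
```

Request:
move_arm --rows "0 0 0.01 0 0.45; 0 0 0.03 0 0.45; 0 0 0.06 0 0.6; 0 0 0.1 0 0.6; -0.03 0 0.15 0 0.6; -0.08 0 0.15 0 0.6; -0.14 0 0.15 0 0.6; -0.2 0 0.15 0 0.6; -0.2 0 0.15 0 0.6; -0.2 0 0.15 0 0.6"

```text
time: 17.3
tool_pos: [360.7, -161.6, 223.9]
eef_rot: [0.991, -0.137, 0.001, 0.001]
wrist_force: [0.0, -0.5, 1.0]
finger_gap: 51.0
grasp_force: 0.0
```

Run:
```python
from h import *
a=cv2.cvtColor(camera("scene"),cv2.COLOR_RGB2BGR)[150:280,200:330]
b=cv2.cvtColor(camera("top"),cv2.COLOR_RGB2BGR)[140:270,205:335]
cv2.imwrite("pics/c4.png",np.hstack([cv2.resize(q,(400,400),interpolation=cv2.INTER_CUBIC) for q in(a,b)]))
```

```text
(no output)
```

View pics/c4.png

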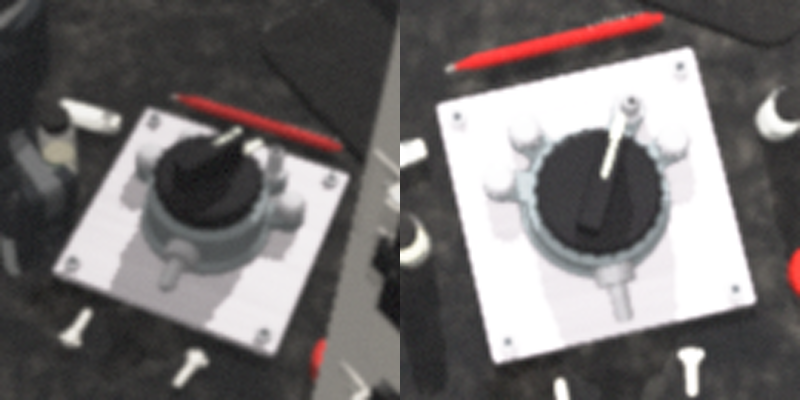

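The pictures show the pointer ridge (about (615,135) in the right crop) at the barb (630,105). The knob sits low, the bystanders are where they were, and the gripper is clear.

```bash
python3 -c "
from station import *
print(hand_in())"
```

```text
the job is handed in; nothing more can be done
None
```

The valve is switched to the barb outlet: the knob dropped into its slot about 4° from pointing straight at the barb, was pushed fully home with at most about 13 N, and was let go. Nothing around the valve looked disturbed in the last pictures, and the job was handed in at about 17 s, with no verdict shown.

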